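# Fit the rotor to the bench centrifuge and shut its lid

### The arm

A 6-joint arm with a two-finger parallel gripper is mounted at the origin on a cart in front of the work surface, level with it; the furniture and walls round the work are solid. World frame = base frame: x ahead of the robot, y to its left, z up, the work surface at z = 0. Lengths are in mm, angles in rad, forces in N, time in s.
With the tool pointing down it reaches from about 350 to 775 mm from the base axis. Payload 7.3 kg.
Tool frame: the origin (TCP) lies between the finger pads; the fingertips stand 14 mm ahead of it and the grasp point (between the pads) lies 5 mm behind it; z points along the fingers, y is the line along which they close (so a half turn about z gives the same grasp; the last joint's range is limited). The gripper opens to 92 mm and grips with 3 to 60 N. Pads are 19 mm wide; open, the fingers measure 130 mm over their backs; the gripper's body (75 mm by 190 mm) begins 47 mm behind the grasp point.
Start: joints at [-1.278, 0.342, 1.524, -0, 1.275, -0.146], TCP at [223.072, -475.271, 240.741] pointing down, gripper open.
Joint ranges: [-2.53, 2.53], [-0.77, 2.02], [0.04, 2.7], [-1, 4.14], [0.28, 2.66], [-3.11, 3.11]. Speed limits (rad/s): [2.57, 2.57, 3.14, 3.14, 3.14, 3.14].

### API

Orientations are given as [roll, pitch, yaw] about the fixed x, y, z axes, in that order (R = Rz(yaw) Ry(pitch) Rx(roll)).
In Python, from plant import get_obs, cams, close_job gives the robot as it stands. The module is installed in compiled form; this text tells all that it offers.
- The arm moves only by the shell command python3 -m creep 'ROWS'. ROWS is JSON, a list of rows, each an object of numbers: "hand": the opening, from 0 (shut) to 1 (fully open); "tx", "ty", "tz": the shift along the tool's x, y, z in m; "spin": the turn about the tool's z in degrees. In form: [{"hand": .., "tx": .., "ty": .., "tz": .., "spin": ..}, ...]. A call has 1 to 5 rows; each row shifts and turns the commanded pose from where the row before left it, along the tool's axes as they then stand; what a row does not reach is not made up. A row lasts 1/8 s, in which the tool goes at most 62.5 mm and 10.7 degrees, less where a joint would pass 70% of its speed; a pose out of reach is approached as far as the arm can. A call is refused whole if a number of a shift passes 0.0625 or a number of a turn 10.7, either way. A call with a gripper value outside its range is refused whole. The fingers move at their own pace and stop on an object; the grip force is fixed at half the most. Time passes only in rows, so rows that do not move let the fingers close. It gives the time, the measured TCP pose, the force, the opening and the grip force at its end, in the units of the state.
- get_obs(): the state, without advancing time (a new reading comes with each control period).
- cams.capture(name): name is "side" or "top" or "wrist"; returns a dict with "color" (480x640x3 uint8, red, green, blue), "K" (3x3 intrinsics, pixels), "R" (3x3) and "t" (3): a world point X has camera coordinates R X + t. Camera axes: x right, y down, z forward; pixel columns grow to the right and rows downward; lengths in mm; the calibration is good to about 2 mm. A picture is of the moment at which its call begins. There is no depth.
- close_job(): hands the job in; it is judged then, once.
The state is a dict: "time": time; "joint_positions": joint angles; "dq": joint speeds; "tau": joint torques, N m; "tool_pos": TCP position; "tcp_rot": TCP orientation; "contact_force": force on the tool from outside, world axes, zero at the start; "moment": the same for the moment, N m; "grip_width": finger opening in mm; "finger_force": force on a finger pad.
Only numpy, scipy, OpenCV 4.12 (cv2) and the standard library are available. Lean on these libraries where they do the work, as an engineer would, in place of code of your own. Each camera call takes 0.05 s, during which the arm holds its last target. There are 200 camera calls.

### The job

Fit the rotor that lies on the bench to the centrifuge: set it upright over the drive in the bowl and turn it, pressing only lightly, until it drops fully home on the square of the drive. Then let go of it and shut the lid completely. Do not drop the rotor in or ram it down, and leave the glassware, the bottle and the tube rack where they stand.

Things in the scene. Friction and masses are not known exactly. Their poses are not given: they have to be found in the camera images.
- rotor: Loose angle rotor of bare aluminium, 96 mm across, 72 mm tall with its knob, 0.4 to 0.65 kg, standing on the bench left of the centrifuge. Origin: centre of its underside; z is its axis, up. Rim to 20 mm height, then a cone with eight tube seats up to a flat top, 48 mm across, at 46 mm.
- rotor_knob (a point): Centre of the rotor's grip: a round ribbed black knob on the axis, 30 mm across, reaching from 46 to 72 mm above the rotor's underside (this point: 59 mm). Axes as the rotor's.
- rotor_socket (a point): Mouth of the square recess in the rotor's underside, on the axis at its origin, hidden from above: 27.6 mm wide, 11 mm deep, sides parallel to the rotor's own x and y. Above it, up to 36 mm, a round bore 18 mm across that the drive's nose enters.
- centrifuge: Fixed bench centrifuge: white housing 232 mm deep (x), 192 mm wide, deck 104 mm above the bench, sloping control panel at the front (-x), open steel bowl 126 mm across, lid open at the rear (+x). Origin: on the bench under the bowl's axis, 118 mm behind the front and 100 mm before the hinge line; x to the rear, z up.
- drive_seat (a point): Centre of the drive flange's top face, on the bowl's axis 46 mm above the bench: the rotor's origin must come here. Axes are the housing's and do not turn with the drive. On the flange stands a steel square 26 mm wide, 10 mm high, bevelled 2 mm at the top. A rotor not lined up with it (to about 3 degrees, four ways round) rests on it 10 mm too high; lined up, it drops home.
- drive_nose (a point): Tip of the drive, 34 mm above the seat: above the square is a round nose 16.4 mm across, 16 mm high, then a cone 8 mm high narrowing to 6 mm. Its angle is not reported and can be any; it turns endlessly against a motor drag of 0.15 N m: a light push (below about 10 N) leaves it still as the rotor turns, a hard push drags it round. Caught on the bevel it may drag too: then turn the other way.
- lid (a joint): Lid angle, rad: 0 shut, grows as it opens; starts at 1.68 to 1.85 (a little past upright), end stop 1.95. A friction hinge (0.4 N m) holds it at any angle; it weighs 0.3 kg. A rotor that is not home keeps it from shutting, by about 0.06 rad.
- lid_hinge (a point): Middle of the lid's hinge line, 105 mm above the bench, on the lid. Axes are the lid's: x from the front edge to the hinge, y along the hinge line, z out of its outer face (up when shut). The lid is a white cover 190 mm long from here, 180 mm wide, outer face 23 mm from the hinge line, hollow inside, with a round clear window.
- lid_front (a point): Middle of the lid's front edge on its outer face: (-190, 0, 23) mm in the axes of lid_hinge. A black finger lip 64 mm wide and 10 mm thick stands 16 mm out from this edge. A tall monitor stands behind the open lid on the left (+y): keep the gripper clear of it.
- tube_rack: White test-tube rack with tubes, 42 x 155 x 94 mm, behind the rotor: leave alone. Origin: centre of its underside.
- bottle_d: Clear screw-cap bottle with blue cap, 62 mm across, 134 mm tall, right of the centrifuge: leave alone. Origin: centre of its underside.
- beaker: Glass beaker, 67 x 61 x 80 mm, right of the centrifuge: leave alone. Origin: centre of its underside.
- vial_4: Small glass vial with black cap, 27 mm across, 62 mm tall, right of the centrifuge: leave alone. Origin: centre of its underside.

How it is judged:
By the outcome, as a careful person would: the job done as asked, in the order asked, and still so for the second after the job is handed in, with the robot touching nothing.
It also fails if it takes over 72 s, if anything falls off the work surface, if the arm or the gripper's body presses on something with over 40 N, if the wrist force passes 120 N, or if a joint passes its speed limit or range.

## Working session

There is one attempt and no reset: what is moved stays moved. The work goes in short steps, Python scripts to look and compute and a shell command to move; the robot and the scene stay as the last step left them, time stands still between calls to the robot, and variables do not carry over. Pictures are saved under pics/ and viewed, at most 10 in all, crops included, and the job is handed in when it is done.

```bash
mkdir -p pics
cat > h.py <<'E'
import numpy as np, cv2
from plant import get_obs, cams
def snap(n,f):
    c=cams.capture(n); cv2.imwrite(f,c["color"][:,:,::-1]); np.savez("cam_"+n,K=c["K"],R=c["R"],t=c["t"]); return c
def load(n): return np.load("cam_"+n+".npz")
def at_z(c,u,v,z):
    K,R,t=c["K"],c["R"],np.asarray(c["t"]).ravel()
    d=R.T@np.linalg.solve(K,[u,v,1.]); o=-R.T@t
    return o+d*(z-o[2])/d[2]
def proj(c,X):
    p=c["K"]@(c["R"]@np.asarray(X,float)+np.asarray(c["t"]).ravel()); return p[:2]/p[2]
E
python3 - <<'E'
from h import *
for n in("top","side"):
    c=snap(n,f"pics/{n}1.png"); print(n,-c["R"].T@np.ravel(c["t"]))
o=get_obs();print(o["tool_pos"],o["tcp_rot"],o["grip_width"],o["contact_force"],o["time"])
E
```

```text
top [ 335.32489456   46.16193414 1159.90622231]
side [-498.35662094  358.60024955  733.54503897]
[ 222.98405215 -474.93873027  240.13036611] [-3.14031157e+00 -2.03496321e-04  4.38819188e-01] 91.71644176341131 [0.03044813 0.03064578 0.11191075] 0.1
```

View pics/top1.png

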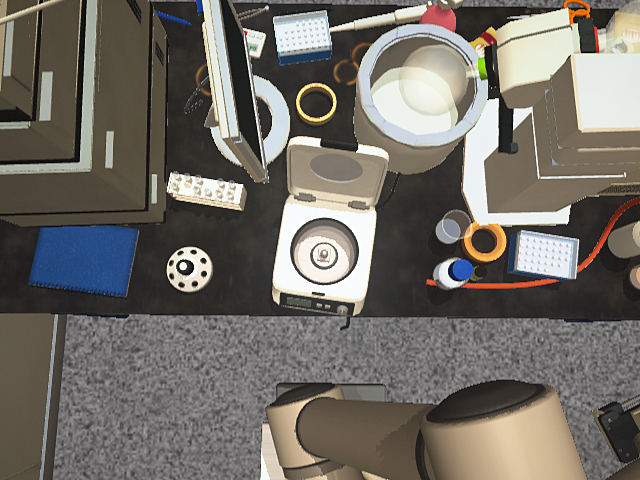

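View pics/side1.png

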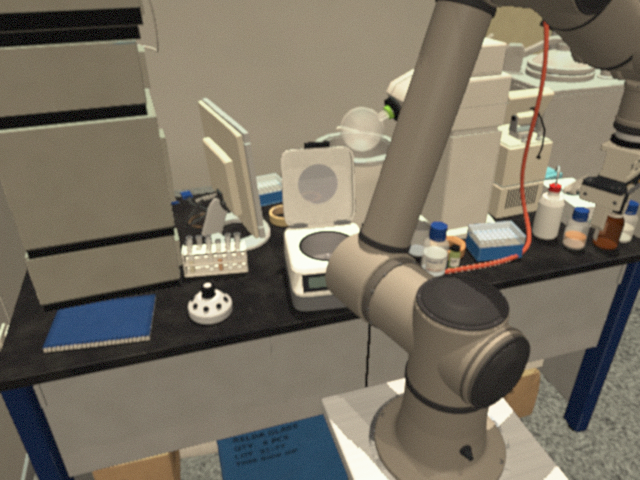

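The top view shows the rotor knob near (187,267), the bowl and drive nose near (323,254), and the open lid with its lip near (340,143). I'll enlarge that region for closer readings.

Run:
```python
from h import *
im=cv2.imread("pics/top1.png")
a=cv2.resize(im[230:310,150:230],None,fx=5,fy=5,interpolation=cv2.INTER_CUBIC)
b=cv2.resize(im[180:320,265:365],None,fx=4,fy=4,interpolation=cv2.INTER_CUBIC)
o=np.zeros((560,800,3),np.uint8);o[:400,:400]=a;o[:560,400:]=b
cv2.imwrite("pics/crop1.png",o)
c=load("top")
print(at_z(c,187,267,72),at_z(c,323,254,80),at_z(c,323,252,104))
```

```text
[462.39421032 312.45372607  72.        ] [491.17061282  36.81900398  80.        ] [491.71578068  37.06864951 104.        ]
```

View pics/crop1.png

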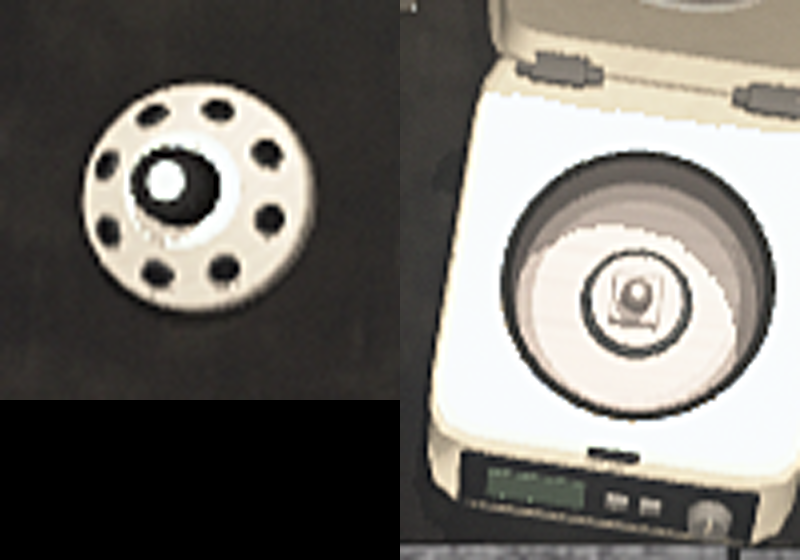

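Run:
```python
from h import *
c=load("top")
f=lambda u,v,z:print(at_z(c,u,v,z).round(1))
f(185,267.4,62);f(190,269.6,10)
f(324.5,251.3,104);f(324,252,80);f(324,255,56)
# hinge ends/deck corners for yaw: hinge blocks, panel top edge
f(265+160/4,180+70/4,108);f(265+370/4,180+98/4,108)
f(265+40/4,180+430/4,104);f(265+395/4,180+490/4,104)
o=get_obs();print(o["tool_pos"],o["tcp_rot"])
```

```text
[462.7 318.9  62. ]
[464.1 320.9  10. ]
[493.2  34.1 104. ]
[495.3  34.8  80. ]
[492.6  34.5  56. ]
[601.5  74.5 108. ]
[588.4 -31.2 108. ]
[420.3 130.4 104. ]
[392.9 -43.6 104. ]
[ 222.98405215 -474.93873027  240.13036611] [-3.14031157e+00 -2.03496321e-04  4.38819188e-01]
```

```bash
R='{"tx":0.0372,"ty":-0.0274}'; python3 -m creep '[{"hand":1,"tx":0.0372,"ty":-0.0274},{"hand":1,"tx":0.0372,"ty":-0.0274},{"hand":1,"tx":0.0372,"ty":-0.0274},{"hand":1,"tx":0.0372,"ty":-0.0274}]'
python3 -m creep '[{"hand":1,"tx":0.0372,"ty":-0.0274},{"hand":1,"tx":0.0372,"ty":-0.0274},{"hand":1,"tx":0.0372,"ty":-0.0274},{"hand":1,"tx":0.0372,"ty":-0.0274}]'
```

```text
invalid input at $[0]: expected keys hand, tx, ty, tz, spin
invalid input at $[0]: expected keys hand, tx, ty, tz, spin
```

```bash
python3 -m creep '[{"hand":1,"tx":0.0372,"ty":-0.0274,"tz":0,"spin":0},{"hand":1,"tx":0.0372,"ty":-0.0274,"tz":0,"spin":0},{"hand":1,"tx":0.0372,"ty":-0.0274,"tz":0,"spin":0},{"hand":1,"tx":0.0372,"ty":-0.0274,"tz":0,"spin":0}]'
python3 -m creep '[{"hand":1,"tx":0.0372,"ty":-0.0274,"tz":0,"spin":0},{"hand":1,"tx":0.0372,"ty":-0.0274,"tz":0,"spin":0},{"hand":1,"tx":0.0372,"ty":-0.0274,"tz":0,"spin":0},{"hand":1,"tx":0.0372,"ty":-0.0274,"tz":0,"spin":0}]'
```

```text
time: 0.6
tool_pos: [311.6, -311.4, 240.5]
tcp_rot: [-3.141, 0.0, 0.438]
contact_force: [0.7, 0.6, -0.5]
grip_width: 92.0
finger_force: 0.0
time: 1.1
tool_pos: [399.7, -148.9, 240.5]
tcp_rot: [-3.141, 0.0, 0.439]
contact_force: [1.0, -0.4, -0.1]
grip_width: 91.9
finger_force: 0.0
```

```bash
python3 -m creep '[{"hand":1,"tx":0.0257,"ty":-0.0399,"tz":0,"spin":0},{"hand":1,"tx":0.0257,"ty":-0.0399,"tz":0,"spin":0},{"hand":1,"tx":0.0257,"ty":-0.0399,"tz":0,"spin":0},{"hand":1,"tx":0.0257,"ty":-0.0399,"tz":0,"spin":0},{"hand":1,"tx":0.0257,"ty":-0.0399,"tz":0,"spin":0}]'
python3 -m creep '[{"hand":1,"tx":0.0257,"ty":-0.0399,"tz":0,"spin":0},{"hand":1,"tx":0.0257,"ty":-0.0399,"tz":0,"spin":0},{"hand":1,"tx":0.0257,"ty":-0.0399,"tz":0,"spin":0},{"hand":1,"tx":0.0257,"ty":-0.0399,"tz":0,"spin":0},{"hand":1,"tx":0.0257,"ty":-0.0399,"tz":0,"spin":0}]'
python3 -m creep '[{"hand":1,"tx":0,"ty":0,"tz":0.02,"spin":0},{"hand":1,"tx":0,"ty":0,"tz":0.02,"spin":0}]'
python3 -c "
from h import *
c=snap('wrist','pics/w1.png');print(proj(c,[463.5,320,72]),proj(c,[463.5,320,0]),get_obs()['tool_pos'])"
```

```text
time: 1.72
tool_pos: [430.8, 86.4, 240.5]
tcp_rot: [3.142, 0.0, 0.439]
contact_force: [0.5, -0.0, 0.9]
grip_width: 91.8
finger_force: 0.0
time: 2.35
tool_pos: [462.3, 321.5, 240.3]
tcp_rot: [3.141, 0.001, 0.439]
contact_force: [1.2, 0.0, 0.3]
grip_width: 92.0
finger_force: 0.0
time: 2.6
tool_pos: [462.1, 320.6, 199.5]
tcp_rot: [3.141, 0.001, 0.44]
contact_force: [-0.1, -0.1, 0.0]
grip_width: 91.7
finger_force: 0.0
[321.68650707 235.8027282 ] [321.58323032 216.82206067] [460.89586143 319.62244813 196.73814361]
```

View pics/w1.png

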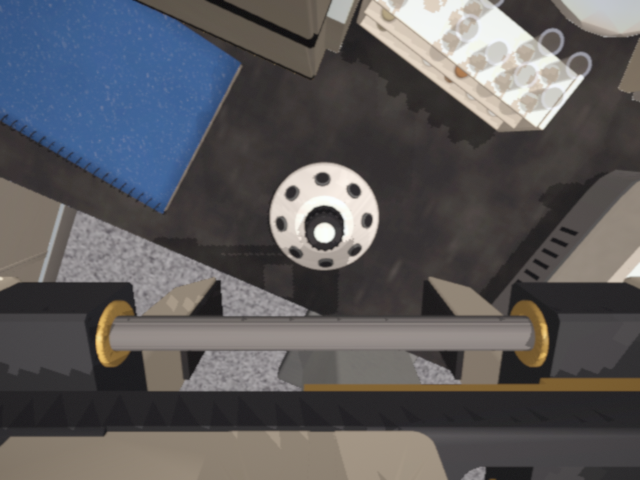

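The wrist view shows the knob top at about (324,231) and the rim centred at about (324,216). The tube seats lie roughly along the tool axes.

```bash
python3 -c "
from h import *
c=load('wrist');print(at_z(c,324,231.5,72),at_z(c,324,216,12),at_z(c,323.5,221,36));o=get_obs();print(o['tool_pos'],o['tcp_rot'],-c['R'].T@np.ravel(c['t']))"
```

```text
[467.26178151 319.85099319  72.        ] [467.31388994 319.38776886  12.        ] [467.5145357  320.14549858  36.        ]
[460.89586143 319.62244813 196.73814361] [3.14126991 0.00582526 0.43959837] [526.3099314  350.03238824 343.91494292]
```

```bash
python3 -m creep '[{"hand":1,"tx":0.0045,"ty":0.0016,"tz":0.03,"spin":0},{"hand":1,"tx":0,"ty":0,"tz":0.03,"spin":0},{"hand":1,"tx":0,"ty":0,"tz":0.03,"spin":0},{"hand":0.7,"tx":0,"ty":0,"tz":0.025,"spin":0},{"hand":0.6,"tx":0,"ty":0,"tz":0,"spin":0}]'
python3 -c "
from h import *
c=snap('wrist','pics/w2.png');o=get_obs();print(o['tool_pos'],o['tcp_rot'],proj(c,[467,320,72]))"
```

```text
time: 3.28
tool_pos: [466.1, 319.7, 84.1]
tcp_rot: [3.141, 0.005, 0.439]
contact_force: [-0.3, -0.0, -0.1]
grip_width: 77.0
finger_force: 0.0
[467.05237625 320.25394625  85.52819446] [3.14148545e+00 1.56968495e-03 4.38604007e-01] [319.70389791 298.87424143]
```

View pics/w2.png

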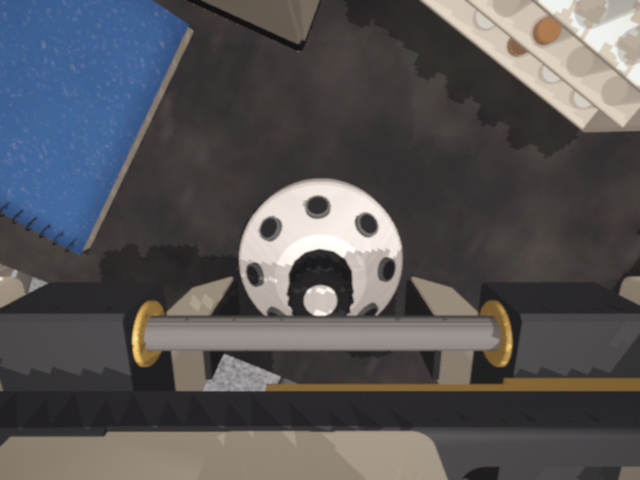

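The knob top at (320,299) matches the predicted position. I'll go down to z of about 63 and close.

```bash
python3 -m creep '[{"hand":0.6,"tx":0,"ty":0,"tz":0.015,"spin":0},{"hand":0.6,"tx":0,"ty":0,"tz":0.007,"spin":0},{"hand":0.4,"tx":0,"ty":0,"tz":0,"spin":0},{"hand":0,"tx":0,"ty":0,"tz":0,"spin":0},{"hand":0,"tx":0,"ty":0,"tz":0,"spin":0}]'
python3 -m creep '[{"hand":0,"tx":0,"ty":0,"tz":0,"spin":0},{"hand":0,"tx":0,"ty":0,"tz":0,"spin":0},{"hand":0,"tx":0,"ty":0,"tz":0,"spin":0}]'
```

```text
time: 3.95
tool_pos: [467.4, 320.7, 64.1]
tcp_rot: [-3.141, -0.001, 0.439]
contact_force: [-1.8, 3.5, 0.1]
grip_width: 30.0
finger_force: 6.5
time: 4.32
tool_pos: [467.4, 320.7, 64.0]
tcp_rot: [-3.141, -0.001, 0.439]
contact_force: [-2.0, 2.0, 3.4]
grip_width: 29.2
finger_force: 30.0
```

```bash
python3 -m creep '[{"hand":0,"tx":0,"ty":0,"tz":-0.01,"spin":0},{"hand":0,"tx":0,"ty":0,"tz":-0.03,"spin":0},{"hand":0,"tx":0,"ty":0,"tz":-0.035,"spin":0},{"hand":0,"tx":0,"ty":0,"tz":-0.035,"spin":0},{"hand":0,"tx":0,"ty":0,"tz":-0.03,"spin":0}]'
python3 -m creep '[{"hand":0,"tx":-0.016,"ty":0.022,"tz":0,"spin":0},{"hand":0,"tx":-0.03,"ty":0.041,"tz":0,"spin":0},{"hand":0,"tx":-0.03,"ty":0.041,"tz":0,"spin":0},{"hand":0,"tx":-0.03,"ty":0.041,"tz":0,"spin":0},{"hand":0,"tx":-0.03,"ty":0.041,"tz":0,"spin":0}]'
python3 -m creep '[{"hand":0,"tx":-0.03,"ty":0.041,"tz":0,"spin":0},{"hand":0,"tx":-0.02,"ty":0.028,"tz":0,"spin":0},{"hand":0,"tx":-0.011,"ty":0.015,"tz":0,"spin":0},{"hand":0,"tx":0,"ty":0,"tz":0,"spin":0}]'
python3 -c "
from h import *
c=snap('wrist','pics/w3.png');o=get_obs();print(o['tool_pos'],o['tcp_rot'],o['contact_force'],proj(c,[493.5,34.5,80]))"
```

```text
time: 4.95
tool_pos: [466.9, 319.9, 204.8]
tcp_rot: [3.141, 0.001, 0.439]
contact_force: [-0.4, 0.9, -4.3]
grip_width: 29.2
finger_force: 30.0
time: 5.58
tool_pos: [422.0, 92.6, 203.7]
tcp_rot: [3.141, 0.001, 0.439]
contact_force: [1.2, -0.3, -4.0]
grip_width: 29.3
finger_force: 30.0
time: 6.08
tool_pos: [402.9, -8.7, 203.7]
tcp_rot: [-3.141, 0.001, 0.436]
contact_force: [-0.4, 0.3, -5.3]
grip_width: 29.3
finger_force: 30.0
[403.17164487  -7.93301375 203.71768502] [-3.14118823e+00  5.24792448e-04  4.37059983e-01] [ 0.22890872 -0.50699116 -4.355044  ] [318.78173798  94.46636265]
```

View pics/w3.png

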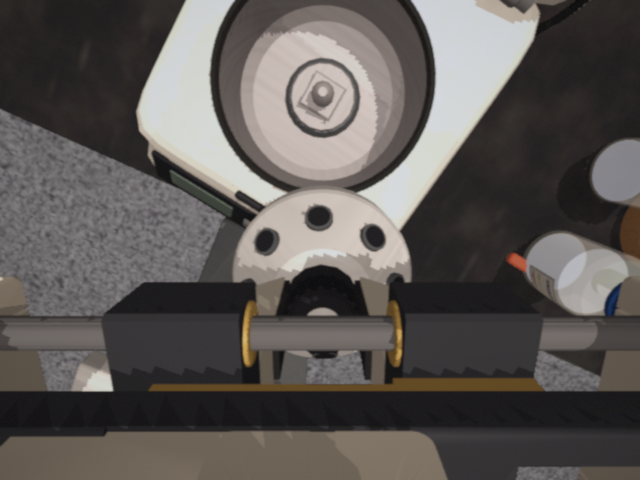

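The drive nose shows at about (323,91), where I predicted (319,94). The square looks turned about 30° in this view, so I'll enlarge it.

```bash
python3 -c "
from h import *
im=cv2.imread('pics/w3.png')[45:145,270:380];cv2.imwrite('pics/c3.png',cv2.resize(im,None,fx=5.5,fy=5.5,interpolation=cv2.INTER_CUBIC))
im=cv2.imread('pics/w3.png')"
```

```text
(no output)
```

View pics/c3.png

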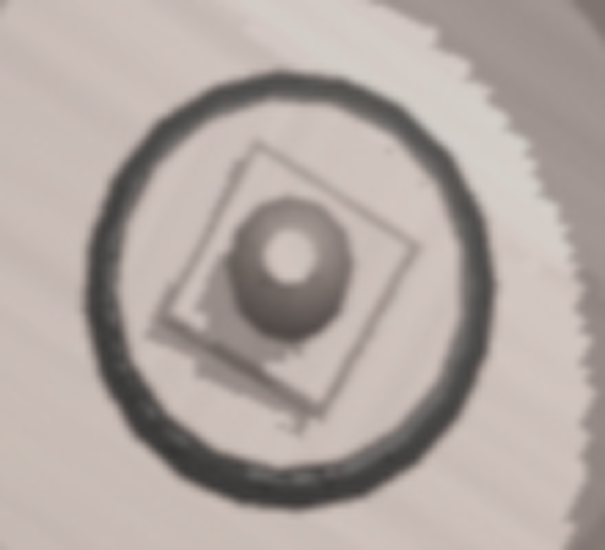

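```bash
python3 -c "
from h import *
c=load('wrist')
g=lambda u,v,z:at_z(c,u/5.5+270,v/5.5+45,z)
P=np.array([g(*p,56) for p in[(258,142),(420,245),(320,415),(165,318)]])
print(P.round(1),P.mean(0),g(288.5,288.5,46),g(292,253,80))
for i in range(4):
  d=P[(i+1)%4]-P[i];print(np.linalg.norm(d),np.degrees(np.arctan2(d[1],d[0])))
# seats in tool frame; underside 140
zs=get_obs()['tool_pos'][2]-64+33
S=np.array([at_z(c,u,v,zs) for u,v in[(319,217),(266,240),(373,237)]])
t=np.array([403,-8.3]);
print(zs,[ (np.hypot(*(s[:2]-t)),np.degrees(np.arctan2(*(s[:2]-t)[::-1]))) for s in S])
print(at_z(c,322,320,zs+39))
"
```

```text
[[509.8  43.7  56. ]
 [507.4  18.9  56. ]
 [482.3  21.7  56. ]
 [484.7  45.9  56. ]] [496.07696491  32.56327939  56.        ] [496.07403043  32.85812476  46.        ] [496.70550837  32.79251276  80.        ]
24.954914111923312 -95.37656772579986
25.279002290749627 173.5044038246387
24.276494035389167 84.30969375856108
25.141930644292113 -4.954745246205152
172.717685024739 [(np.float64(34.81722094155026), np.float64(24.902749838770845)), (np.float64(34.833304767166965), np.float64(72.82468458091401)), (np.float64(36.25076128173878), np.float64(-21.604422347015237))]
[404.03632775  -9.41557664 211.71768502]
```

```bash
python3 -m creep '[{"hand":0,"tx":0.025,"ty":0.0006,"tz":0,"spin":0.5},{"hand":0,"tx":0.035,"ty":0.0008,"tz":0,"spin":0.5},{"hand":0,"tx":0.03,"ty":0.0006,"tz":0,"spin":0.5},{"hand":0,"tx":0.0118,"ty":0.0003,"tz":0.01,"spin":0.5},{"hand":0,"tx":0,"ty":0,"tz":0.02,"spin":0}]'
python3 -m creep '[{"hand":0,"tx":0,"ty":0,"tz":0.02,"spin":0},{"hand":0,"tx":0,"ty":0,"tz":0.004,"spin":0},{"hand":0,"tx":0,"ty":0,"tz":0,"spin":0}]'
```

```text
time: 6.75
tool_pos: [497.5, 33.4, 173.0]
tcp_rot: [3.141, -0.0, 0.405]
contact_force: [-0.2, 1.8, -4.8]
grip_width: 29.2
finger_force: 30.0
time: 7.12
tool_pos: [496.9, 32.6, 149.6]
tcp_rot: [-3.141, 0.001, 0.404]
contact_force: [1.1, 0.4, -4.5]
grip_width: 29.6
finger_force: 30.0
```

```bash
python3 -m creep '[{"hand":0,"tx":0,"ty":0,"tz":0.004,"spin":0},{"hand":0,"tx":0,"ty":0,"tz":0.004,"spin":0},{"hand":0,"tx":0,"ty":0,"tz":0.004,"spin":0},{"hand":0,"tx":0,"ty":0,"tz":0.003,"spin":0},{"hand":0,"tx":0,"ty":0,"tz":0,"spin":0}]'
```

```text
time: 7.75
tool_pos: [497.0, 32.4, 134.4]
tcp_rot: [-3.141, 0.001, 0.404]
contact_force: [-0.7, -0.8, -4.8]
grip_width: 29.2
finger_force: 30.0
```

```bash
python3 -m creep '[{"hand":0,"tx":0,"ty":0,"tz":0.003,"spin":0},{"hand":0,"tx":0,"ty":0,"tz":0.003,"spin":0},{"hand":0,"tx":0,"ty":0,"tz":0.003,"spin":0},{"hand":0,"tx":0,"ty":0,"tz":0.002,"spin":0},{"hand":0,"tx":0,"ty":0,"tz":0,"spin":0}]'
```

```text
time: 8.38
tool_pos: [497.0, 33.0, 123.4]
tcp_rot: [-3.141, 0.0, 0.404]
contact_force: [0.7, 4.8, -4.3]
grip_width: 29.1
finger_force: 30.0
```

```bash
python3 -m creep '[{"hand":0,"tx":0,"ty":0,"tz":0.001,"spin":0},{"hand":0,"tx":0,"ty":0,"tz":0.001,"spin":0},{"hand":0,"tx":0,"ty":0,"tz":0.001,"spin":0},{"hand":0,"tx":0,"ty":0,"tz":0,"spin":0}]'
```

```text
time: 8.88
tool_pos: [497.0, 33.1, 120.8]
tcp_rot: [-3.141, -0.0, 0.404]
contact_force: [-1.3, 5.6, -1.4]
grip_width: 29.2
finger_force: 30.0
```

```bash
python3 -m creep '[{"hand":0,"tx":0.0002,"ty":-0.0005,"tz":0.0004,"spin":0},{"hand":0,"tx":0,"ty":0,"tz":0,"spin":2},{"hand":0,"tx":0,"ty":0,"tz":0,"spin":2},{"hand":0,"tx":0,"ty":0,"tz":0,"spin":2}]'
```

```text
time: 9.38
tool_pos: [496.8, 33.2, 120.1]
tcp_rot: [-3.141, 0.001, 0.297]
contact_force: [-1.6, 4.7, -2.8]
grip_width: 29.3
finger_force: 30.0
```

```bash
python3 -m creep '[{"hand":0,"tx":0.0001,"ty":-0.0004,"tz":0.0006,"spin":1},{"hand":0,"tx":0,"ty":0,"tz":0,"spin":1},{"hand":0,"tx":0,"ty":0,"tz":0.0003,"spin":1.5},{"hand":0,"tx":0,"ty":0,"tz":0,"spin":1.5},{"hand":0,"tx":0,"ty":0,"tz":0,"spin":1.5}]'
```

```text
time: 10.0
tool_pos: [497.2, 33.2, 119.5]
tcp_rot: [3.141, -0.0, 0.184]
contact_force: [-2.6, 2.2, 1.0]
grip_width: 29.5
finger_force: 30.0
```

```bash
python3 -m creep '[{"hand":0,"tx":0.0001,"ty":-0.0001,"tz":0,"spin":3},{"hand":0,"tx":0,"ty":0,"tz":0,"spin":3},{"hand":0,"tx":0,"ty":0,"tz":0,"spin":3},{"hand":0,"tx":0,"ty":0,"tz":0,"spin":3},{"hand":0,"tx":0,"ty":0,"tz":0,"spin":2}]'
```

```text
time: 10.62
tool_pos: [497.4, 33.2, 119.0]
tcp_rot: [3.141, -0.0, -0.061]
contact_force: [0.4, 0.6, -4.1]
grip_width: 29.5
finger_force: 30.0
```

The support force has gone at a yaw of −3.5°, close to the measured alignment of −5.6°. I'll turn a little more and lower gently.

```bash
python3 -m creep '[{"hand":0,"tx":0,"ty":0,"tz":0,"spin":1},{"hand":0,"tx":0,"ty":0,"tz":0.0007,"spin":0.5},{"hand":0,"tx":0,"ty":0,"tz":0.0007,"spin":0.3},{"hand":0,"tx":0,"ty":0,"tz":0.0007,"spin":0}]'
```

```text
time: 11.12
tool_pos: [497.3, 33.5, 117.3]
tcp_rot: [3.142, -0.0, -0.09]
contact_force: [-0.1, -0.1, -3.1]
grip_width: 29.2
finger_force: 30.0
```

Nothing is holding it up below the resting height, so it has engaged the square. I'll continue down slowly to home (TCP about 110).

```bash
python3 -m creep '[{"hand":0,"tx":0,"ty":0,"tz":0.001,"spin":0},{"hand":0,"tx":0,"ty":0,"tz":0.001,"spin":0},{"hand":0,"tx":0,"ty":0,"tz":0.001,"spin":0},{"hand":0,"tx":0,"ty":0,"tz":0.001,"spin":0},{"hand":0,"tx":0,"ty":0,"tz":0,"spin":0}]'
```

```text
time: 11.75
tool_pos: [497.2, 33.6, 113.2]
tcp_rot: [3.142, 0.0, -0.09]
contact_force: [-0.5, 2.0, -5.3]
grip_width: 29.5
finger_force: 30.0
```

```bash
python3 -m creep '[{"hand":0,"tx":0,"ty":0,"tz":0.001,"spin":0},{"hand":0,"tx":0,"ty":0,"tz":0.001,"spin":0},{"hand":0,"tx":0,"ty":0,"tz":0.0007,"spin":0},{"hand":0,"tx":0,"ty":0,"tz":0,"spin":0}]'
```

```text
time: 12.25
tool_pos: [497.2, 33.6, 110.5]
tcp_rot: [3.142, 0.0, -0.09]
contact_force: [-0.4, 1.0, -4.0]
grip_width: 29.4
finger_force: 30.0
```

```bash
python3 -m creep '[{"hand":0,"tx":0,"ty":0,"tz":0.0005,"spin":0},{"hand":0,"tx":0,"ty":0,"tz":0.0005,"spin":0},{"hand":0,"tx":0,"ty":0,"tz":0,"spin":0}]'
```

```text
time: 12.62
tool_pos: [497.3, 33.5, 110.0]
tcp_rot: [3.142, -0.001, -0.09]
contact_force: [-2.0, 1.4, 1.8]
grip_width: 29.2
finger_force: 30.0
```

```bash
python3 -m creep '[{"hand":0.5,"tx":0,"ty":0,"tz":0,"spin":0},{"hand":0.5,"tx":0,"ty":0,"tz":0,"spin":0},{"hand":0.5,"tx":0,"ty":0,"tz":-0.01,"spin":0},{"hand":0.5,"tx":0,"ty":0,"tz":-0.03,"spin":0},{"hand":0.5,"tx":0,"ty":0,"tz":-0.04,"spin":0}]'
python3 - <<'E'
from h import *
c=load("top");s=load("side")
print("pot near rim / left rim / lid corners / lip / monitor")
for n,(u,v) in dict(potL=(355,95),potN=(410,172),lidL=(289,143),lidR=(388,152),lip=(340,143),monN=(267,180),monTop=(205,0),monN2=(242,150)).items():
  for z in(100,200,290,400): p=at_z(c,u,v,z);print(n,z,p[:2].round(),proj(s,p).round())
E
python3 -c "
import cv2
im=cv2.imread('pics/side1.png')[60:300,160:480];t=cv2.imread('pics/top1.png')[0:200,190:500]
import numpy as np
a=cv2.resize(im,(400,300));b=cv2.resize(t,(775,500),interpolation=cv2.INTER_CUBIC)
a=cv2.resize(im,(800,600),interpolation=cv2.INTER_CUBIC);cv2.imwrite('pics/cs.png',a)"
```

```text
time: 13.25
tool_pos: [496.9, 33.4, 190.5]
tcp_rot: [3.141, 0.001, -0.09]
contact_force: [0.7, -0.6, 0.3]
grip_width: 46.0
finger_force: 0.0
pot near rim / left rim / lid corners / lip / monitor
potL 100 [826. -27.] [312. 187.]
potL 200 [780. -20.] [314. 161.]
potL 290 [738. -14.] [316. 134.]
potL 400 [687.  -6.] [319.  96.]
potN 100 [ 660. -139.] [370. 207.]
potN 200 [ 629. -122.] [370. 177.]
potN 290 [ 602. -106.] [370. 148.]
potN 400 [568. -87.] [369. 107.]
lidL 100 [719. 110.] [274. 210.]
lidL 200 [683. 104.] [278. 180.]
lidL 290 [650.  98.] [282. 151.]
lidL 400 [610.  92.] [287. 109.]
lidR 100 [702. -95.] [349. 202.]
lidR 200 [668. -81.] [349. 174.]
lidR 290 [636. -69.] [350. 145.]
lidR 400 [598. -55.] [351. 105.]
lip 100 [720.   4.] [312. 204.]
lip 200 [684.   8.] [314. 176.]
lip 290 [651.  12.] [316. 146.]
lip 400 [611.  16.] [319. 106.]
monN 100 [639. 153.] [265. 226.]
monN 200 [610. 143.] [269. 194.]
monN 290 [585. 134.] [273. 162.]
monN 400 [553. 123.] [279. 118.]
monTop 100 [1040.  298.] [191. 173.]
monTop 200 [973. 274.] [197. 149.]
monTop 290 [913. 253.] [204. 124.]
monTop 400 [840. 227.] [212.  89.]
monN2 100 [702. 206.] [240. 218.]
monN2 200 [668. 191.] [245. 187.]
monN2 290 [636. 177.] [250. 156.]
monN2 400 [598. 161.] [257. 113.]
```

View pics/cs.png

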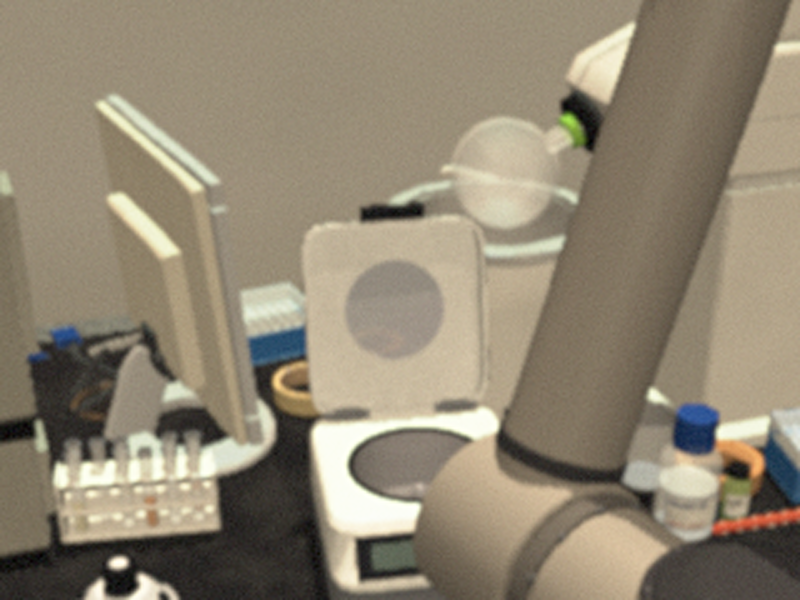

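The lip is at about (651, 12, 293). The side crop confirms this, with the lip at (392,210) in the crop, the monitor's near edge at left and the pot and bulb at right. I'll raise, turn the gripper so its long side runs along the housing's x, and close it.

```bash
python3 -m creep '[{"hand":0.5,"tx":0,"ty":0,"tz":-0.04,"spin":0},{"hand":0.3,"tx":0,"ty":0,"tz":-0.04,"spin":-5.7},{"hand":0,"tx":0,"ty":0,"tz":-0.04,"spin":-9.5},{"hand":0,"tx":0,"ty":0,"tz":-0.03,"spin":-9.5},{"hand":0,"tx":0,"ty":0,"tz":0,"spin":-9.5}]'
python3 -m creep '[{"hand":0,"tx":0,"ty":0,"tz":0,"spin":-9.5},{"hand":0,"tx":0,"ty":0,"tz":0,"spin":-9.5},{"hand":0,"tx":0,"ty":0,"tz":0,"spin":-9.5},{"hand":0,"tx":0,"ty":0,"tz":0,"spin":-9.5},{"hand":0,"tx":0,"ty":0,"tz":0,"spin":-9.5}]'
python3 -m creep '[{"hand":0,"tx":0,"ty":0,"tz":0,"spin":-5.4},{"hand":0,"tx":0,"ty":0.03,"tz":0,"spin":0},{"hand":0,"tx":0,"ty":0,"tz":0,"spin":0}]'
python3 -c "
from h import *
c=snap('wrist','pics/w4.png');o=get_obs();print(o['tool_pos'],o['tcp_rot'],o['joint_positions'],o['grip_width'])"
```

```text
time: 13.88
tool_pos: [498.1, 33.4, 343.1]
tcp_rot: [3.138, -0.005, 0.512]
contact_force: [-0.2, -0.3, -0.1]
grip_width: 10.5
finger_force: 0.0
time: 14.5
tool_pos: [497.2, 33.4, 340.4]
tcp_rot: [3.141, 0.0, 1.341]
contact_force: [0.6, -0.1, 0.1]
grip_width: 0.1
finger_force: 0.0
time: 14.88
tool_pos: [527.8, 29.0, 339.7]
tcp_rot: [3.141, 0.0, 1.43]
contact_force: [-0.2, 0.2, -0.4]
grip_width: 0.7
finger_force: 0.0
[526.9969413   29.19171899 339.68403712] [-3.14131849e+00  1.92362402e-04  1.42988112e+00] [-8.98210571e-02  2.91139221e-01  1.32599276e+00 -1.78298078e-04
  1.52474430e+00  5.11024077e-02] 0.573321018147073
```

View pics/w4.png

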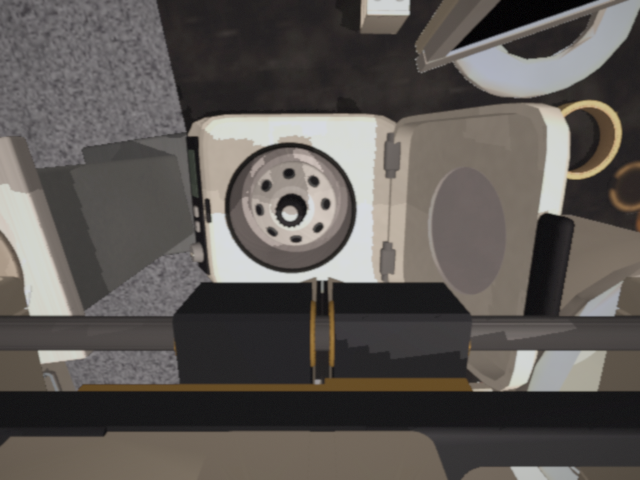

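The rotor sits centred in the bowl at about (291,208), and the housing is square with the tool. The lip spans columns 535–573.

```bash
python3 -c "
from h import *
c=load('wrist')
a=np.radians(-8);ux=np.array([np.cos(a),np.sin(a)]);uy=np.array([-ux[1],ux[0]])
for u,v,z in[(573,225,305),(546,217,305),(573,225,295),(548,105,285),(500,385,285),(291,210,118),(395,200,105),(425,65,330),(425,65,100)]:
  p=at_z(c,u,v,z)[:2];d=p-[497.3,33.5];print(u,v,z,p.round(1),(d@ux).round(1),(d@uy).round(1))"
```

```text
573 225 305 [655.4  40.5] 155.6 28.9
546 217 305 [642.2  46.4] 141.6 33.0
573 225 295 [662.   37.3] 162.5 26.7
548 105 285 [653.8  98.8] 145.9 86.4
500 385 285 [627.3 -62.8] 142.2 -77.3
291 210 118 [498.8  35.5] 1.2 2.1
395 200 105 [604.6  28.5] 107.0 10.0
425 65 330 [581.  119.7] 70.9 97.0
425 65 100 [645.1 152. ] 129.8 137.9
```

```bash
python3 -m creep '[{"hand":0,"tx":0.004,"ty":0.03,"tz":0,"spin":0},{"hand":0,"tx":0.003,"ty":0.05,"tz":0,"spin":0},{"hand":0,"tx":0.003,"ty":0.05,"tz":0,"spin":0},{"hand":0,"tx":0,"ty":0.033,"tz":0,"spin":0},{"hand":0,"tx":0,"ty":0,"tz":0,"spin":0}]'
```

```text
time: 15.55
tool_pos: [690.5, 16.0, 337.7]
tcp_rot: [-3.139, 0.0, 1.43]
contact_force: [0.4, -0.2, -0.4]
grip_width: 0.2
finger_force: 0.0
```

```bash
python3 -m creep '[{"hand":0,"tx":0,"ty":0,"tz":0.02,"spin":0},{"hand":0,"tx":0,"ty":0,"tz":0.03,"spin":0},{"hand":0,"tx":0,"ty":0,"tz":0.015,"spin":0},{"hand":0,"tx":0,"ty":0,"tz":0,"spin":0}]'
```

```text
time: 16.05
tool_pos: [688.8, 16.6, 274.4]
tcp_rot: [-3.14, 0.0, 1.43]
contact_force: [0.7, 0.2, 0.5]
grip_width: 0.3
finger_force: 0.0
```

```bash
python3 -c "
import numpy as np
P=lambda t,r=163:(100-r*np.cos(t)+23*np.sin(t)+19,105+r*np.sin(t)+23*np.cos(t)+14)
q=np.array([192,274.4])
for t in[1.75,1.6,1.4,1.2,1.0,.8,.6,.45,.3,.2,.1,.05,0]:
  p=np.array(P(t));d=p-q;q=p;print(t,p.round(1),'ty',(d[0]/1e3).round(4),'tz',(-d[1]/1e3).round(4))"
```

```text
1.75 [170.7 275.3] ty -0.0213 tz -0.0009
1.6 [146.7 281.3] ty -0.0239 tz -0.006
1.4 [114.  283.5] ty -0.0328 tz -0.0023
1.2 [ 81.4 279.3] ty -0.0326 tz 0.0043
1.0 [ 50.3 268.6] ty -0.0311 tz 0.0107
0.8 [ 21.9 252. ] ty -0.0283 tz 0.0166
0.6 [ -2.5 230. ] ty -0.0245 tz 0.0219
0.45 [-17.8 210.6] ty -0.0152 tz 0.0194
0.3 [-29.9 189.1] ty -0.0122 tz 0.0215
0.2 [-36.2 173.9] ty -0.0063 tz 0.0152
0.1 [-40.9 158.2] ty -0.0047 tz 0.0158
0.05 [-42.6 150.1] ty -0.0018 tz 0.008
0 [-44. 142.] ty -0.0014 tz 0.0081
```

```bash
python3 -m creep '[{"hand":0,"tx":0,"ty":-0.015,"tz":0,"spin":0},{"hand":0,"tx":0,"ty":-0.0075,"tz":-0.001,"spin":0},{"hand":0,"tx":0,"ty":-0.012,"tz":-0.003,"spin":0},{"hand":0,"tx":0,"ty":-0.012,"tz":-0.003,"spin":0}]'
```

```text
time: 16.55
tool_pos: [643.8, 22.7, 283.2]
tcp_rot: [3.139, 0.0, 1.43]
contact_force: [3.0, -1.8, 1.7]
grip_width: 0.3
finger_force: 1.5
```

Contact is about 3 N on the lid, so I'll follow the arc.

```bash
python3 -m creep '[{"hand":0,"tx":0,"ty":-0.0164,"tz":-0.001,"spin":0},{"hand":0,"tx":0,"ty":-0.0164,"tz":-0.001,"spin":0},{"hand":0,"tx":0,"ty":-0.0163,"tz":0.002,"spin":0},{"hand":0,"tx":0,"ty":-0.0163,"tz":0.0023,"spin":0}]'
python3 -m creep '[{"hand":0,"tx":0,"ty":-0.0156,"tz":0.005,"spin":0},{"hand":0,"tx":0,"ty":-0.0156,"tz":0.0057,"spin":0},{"hand":0,"tx":0,"ty":-0.0142,"tz":0.008,"spin":0},{"hand":0,"tx":0,"ty":-0.0142,"tz":0.0086,"spin":0}]'
```

```text
time: 17.05
tool_pos: [578.3, 32.1, 280.1]
tcp_rot: [3.14, 0.0, 1.43]
contact_force: [1.9, 0.3, -0.3]
grip_width: 0.2
finger_force: 1.0
time: 17.55
tool_pos: [519.1, 40.6, 252.6]
tcp_rot: [3.141, -0.0, 1.43]
contact_force: [0.6, -0.3, 1.7]
grip_width: 0.4
finger_force: 0.8
```

```bash
python3 -m creep '[{"hand":0,"tx":0,"ty":-0.0123,"tz":0.011,"spin":0},{"hand":0,"tx":0,"ty":-0.0122,"tz":0.011,"spin":0},{"hand":0,"tx":0,"ty":-0.0152,"tz":0.0194,"spin":0},{"hand":0,"tx":0,"ty":-0.0122,"tz":0.0215,"spin":0}]'
python3 -m creep '[{"hand":0,"tx":0,"ty":-0.0063,"tz":0.0152,"spin":0},{"hand":0,"tx":0,"ty":-0.0047,"tz":0.0138,"spin":0},{"hand":0,"tx":0,"ty":-0.0018,"tz":0.006,"spin":0},{"hand":0,"tx":0,"ty":0,"tz":0.004,"spin":0}]'
```

```text
time: 18.05
tool_pos: [467.5, 48.0, 189.3]
tcp_rot: [3.141, -0.0, 1.43]
contact_force: [1.6, -0.9, 0.7]
grip_width: 0.1
finger_force: 0.5
time: 18.55
tool_pos: [455.7, 49.6, 150.2]
tcp_rot: [-3.141, 0.0, 1.43]
contact_force: [-0.3, 0.5, 1.0]
grip_width: 0.6
finger_force: 0.4
```

```bash
python3 -m creep '[{"hand":0,"tx":0,"ty":0,"tz":0.003,"spin":0},{"hand":0,"tx":0,"ty":0,"tz":0.003,"spin":0},{"hand":0,"tx":0,"ty":0,"tz":0.0015,"spin":0},{"hand":0,"tx":0,"ty":0,"tz":0,"spin":0}]'
python3 -m creep '[{"hand":0,"tx":0,"ty":0,"tz":0.001,"spin":0},{"hand":0,"tx":0,"ty":0,"tz":0.001,"spin":0},{"hand":0,"tx":0,"ty":0,"tz":0,"spin":0}]'
```

```text
time: 19.05
tool_pos: [456.0, 49.5, 142.5]
tcp_rot: [3.141, 0.0, 1.43]
contact_force: [1.0, -0.2, -1.1]
grip_width: 0.3
finger_force: 0.0
time: 19.42
tool_pos: [456.1, 49.5, 142.1]
tcp_rot: [3.14, 0.0, 1.43]
contact_force: [-4.8, -0.8, 15.4]
grip_width: 0.3
finger_force: 7.4
```

The lid stopped firm at TCP z 142, the shut height (rotor not home would leave it about 10 mm higher). I'll back off and check.

```bash
python3 -m creep '[{"hand":0,"tx":0,"ty":0,"tz":0.0007,"spin":0},{"hand":0,"tx":0,"ty":0,"tz":0,"spin":0},{"hand":0,"tx":0,"ty":0,"tz":-0.01,"spin":0},{"hand":0,"tx":0,"ty":0,"tz":-0.04,"spin":0},{"hand":0,"tx":0,"ty":0,"tz":-0.05,"spin":0}]'
python3 -m creep '[{"hand":0,"tx":-0.02,"ty":-0.03,"tz":-0.04,"spin":0},{"hand":0,"tx":-0.04,"ty":-0.02,"tz":-0.02,"spin":0},{"hand":0,"tx":-0.04,"ty":0,"tz":0,"spin":0},{"hand":0,"tx":0,"ty":0,"tz":0,"spin":0}]'
python3 -c "
from h import *
a=snap('wrist','pics/w5.png')['color'];b=snap('side','pics/s5.png')['color']
im=np.hstack([cv2.resize(a,(400,300)),cv2.resize(b[180:330,240:440],(400,300))]);cv2.imwrite('pics/end.png',im[:,:,::-1])"
```

```text
time: 20.05
tool_pos: [455.3, 49.5, 240.5]
tcp_rot: [-3.139, 0.0, 1.43]
contact_force: [1.0, 0.4, -0.6]
grip_width: 1.0
finger_force: 0.0
time: 20.55
tool_pos: [392.1, -44.2, 300.4]
tcp_rot: [3.14, 0.001, 1.426]
contact_force: [0.8, 0.4, 0.2]
grip_width: 0.8
finger_force: 0.0
```

View pics/end.png

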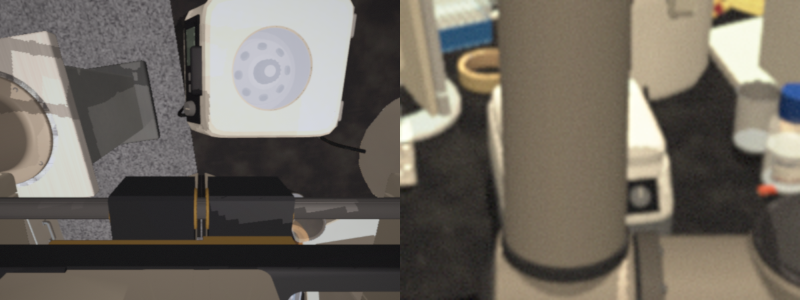

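The lid is shut flat with the rotor visible through its window at about (266,70), and the glassware is undisturbed. I'll hand it in.

```bash
python3 -c "
from plant import close_job
print(close_job())"
```

```text
the job is handed in; nothing more can be done
None
```

The rotor is home on the drive square, released, and the lid is fully shut; the job was handed in at about 20.6 s, and close_job() returned no verdict.

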